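# Draw the sprung gauge rod to its length mark

## Robot

A 7-joint arm with a two-finger parallel gripper is mounted at the origin on the work surface. World frame = base frame: x ahead of the robot, y to its left, z up, the work surface at z = 0. Lengths are in m, angles in rad, forces in N, time in s.
With the tool pointing down it reaches from about 0.4 to 0.85 m from the base axis. Payload 4.4 kg.
Tool frame: the origin (TCP) lies midway between the tips of the shut fingers; the grasp point (between the pads) lies 19 mm behind it; x points along the fingers, y is the direction in which the jaws open and shut, and the axes are right-handed (so a half turn about x gives the same grasp; the last joint's range is limited). The gripper opens to 94 mm and grips with 3 to 60 N. Pads are 16 mm wide; open, the fingers measure 119 mm over their backs; the gripper's body (75 mm by 177 mm) begins 78 mm behind the grasp point.
Start: joints at [-1.294, 0.628, 0.038, 1.517, -0.027, 0.996, -0.02], TCP at [0.218, 0.612, 0.205] pointing down, gripper open.
Joint ranges: [-3.06, 3.06], [-0.37, 2.12], [-1.25, 1.32], [0.18, 2.47], [-1.1, 4.24], [0.23, 1.98], [-2.94, 2.94]. Speed limits (rad/s): [2.57, 2.57, 3.14, 3.14, 3.14, 3.14, 3.14].

## Interface

Orientations are given as a unit quaternion [w, x, y, z].
In Python, from cell import get_obs, camera, calibration, close_job gives the robot as it stands.
- The arm moves only by the tool drive_tool, never from a script. Its arguments are lists of equal length, an entry for each row: "offset": the shift along the world's x, y, z in mm, a list of three; "spin": the turn about the world's z in units of 6 degrees (1.0 is 6 degrees); "claw": the opening, from 0 (shut) to 1 (fully open). A call has 1 to 12 rows; each row is the pose to reach, as a shift and turn from the pose measured when the call began; what a row does not reach only later rows make up. A row lasts 1/10 s, in which the tool goes at most 50 mm and 8.59 degrees, less where a joint would pass 70% of its speed; a pose out of reach is approached as far as the arm can. A call with a gripper value outside its range is refused whole. The fingers move at their own pace and stop on an object; the grip force is fixed at half the most. Time passes only in rows, so rows that repeat a pose let the fingers close. It gives the time, the measured TCP pose, the force and the opening at its end, in the units of the state.
- get_obs(): the state, without advancing time (a new reading comes with each control period).
- camera(name): name is "scene" or "top" or "wrist"; returns the picture (400x640x3 uint8, red, green, blue); there is no depth.
- calibration(name): a dict with "fx", "fy", "cx", "cy" (pixels), "cam_to_world" (4x4, takes a point from camera to world coordinates); the wrist camera has in their place "T_tool_cam" (4x4, takes a point from camera to tool coordinates, whose origin is the TCP and whose axes are the tool frame's). Camera axes: x right, y up, looking along -z (the intrinsics and any distortion apply to the point x, -y, -z); pixel columns grow to the right and rows downward; lengths in m; the calibration is good to about 2 mm. A picture is of the moment at which its call begins: read the wrist's pose just before it. calibration takes no time and is no camera call.
- close_job(): hands the job in, once; it reports no verdict.
The state is a dict: "t": time; "q": joint angles; "dq": joint speeds; "joint_torque": joint torques, N m; "position": TCP position; "tcp_rot": TCP orientation; "wrist_force": force on the tool from outside, world axes, zero at the start; "moment": the same for the moment, N m; "gripper_width": opening from 0.0 (shut) to 1.0 (fully open).
Only numpy, scipy, OpenCV 4.12 (cv2) and the standard library are available. Lean on these libraries where they do the work, as an engineer would, in place of code of your own. Each camera call takes 0.05 s, during which the arm holds its last target. There are 200 camera calls.

## Task

In the low gauge cabinet on the bench, pull the tray out all the way to its stop, then take the upright pull grip of the sprung telescoping rod lying in the tray and draw the rod out until its pointer is level with the tip of the index clip on the rule beside it. The rod springs back if released, so finish while still holding the grip steadily at that mark, with the tray fully out. Leave the other things on the bench and on the cabinet where they are.

Things in the scene. Friction and masses are not known exactly. Their poses are not given: they have to be found in the camera images.
- cabinet: Low grey sheet-metal cabinet, fixed to the bench, 220 (x) x 440 (y) x 104 mm high; origin at the centre of its underside, on the bench. Its own -x axis points out of its open front, towards the robot; tray and rod move along its axes, and all offsets here are in its frame. It may stand turned by up to 0.25 rad.
- tray (a joint): How far the tray is pulled out, along the cabinet's -x axis: 0 shut (as at the start), 0.150 m at its stop. About 5 N of friction; it stays where it is left. Its wooden front is 430 mm wide, 12 mm thick, top edge 94 mm above the bench; outer face 122 mm before the cabinet's origin when shut. Tray floor 22 mm above the bench.
- tray_handle (a point): Middle of the tray's handle, a level steel bar 8 mm thick and 120 mm long parallel to the cabinet's y axis, 80 mm above the bench, its middle line 45 mm before the face of the tray front (41 mm free gap), carried by a stem near each end, 56 mm either side of the middle. When shut it is 167 mm before the cabinet's origin. Moves with the tray.
- rod (a joint): How far the telescoping rod is drawn out of its fixed tube, along the cabinet's -y axis: 0 sprung in, 0.130 m at most. The spring pulls it back with 4 N at 0 plus 50 N/m. Rod 12 mm thick, tube 20 mm (from 55 to 175 mm on the +y side of the grip when sprung in), axis 40 mm above the bench: fingertips more than 51 mm above the bench clear both.
- pull_grip: Steel grip block standing upright on the rod's free end, 24 (x) x 14 (y) x 60 mm high; origin at its centre, 58 mm above the bench (top at 88 mm). Sprung in, with the tray shut, it lies at x -25, y +20 mm from the cabinet's origin, hidden under the cabinet's top; with the tray fully out, in the open at x -175 mm.
- rod_pointer (a point): Free end of the thin pointer (3 mm) that sticks out from the grip towards the tray front, 46 mm from the grip's centre, 36 mm above the bench. It moves with the grip.
- index (a joint): Where the index clip is clamped on the rule, on the same scale as rod: the pointer is level with the clip's tip when rod equals index. 0.05 to 0.11 m, different each time; the clip cannot be shifted.
- index_mark (a point): The tip of the index clip, a small dark steel block (18 x 12 x 8 mm, top 34 mm above the bench) with one pointed end, on the aluminium rule strip that lies on the tray floor; the tip is 48 mm from the rod's axis, on the tray-front side. The tip points to the rod.
- bowl: Small copper bowl, 100 mm across, 40 mm high, on the cabinet's top; origin under its centre. Leave alone.
- wrench: Steel wrench, 170 mm long, lying on the cabinet's top; origin under its middle. Leave alone.
- dolly: Waisted steel hand dolly, 60 mm across, 82 mm high, on the bench to the left of the tray's path; origin under its centre. Leave alone.
- tin: Plain metal tin, 66 mm across, 100 mm high, on the bench to the right of the tray's path; origin under its centre. Leave alone.
- hammer: Hammer, 280 mm long, lying on the bench at the left; origin under its middle. Leave alone.
- mallet: Wooden mallet, about 240 mm long, lying on the bench at the right; origin on the bench under it. Leave alone.
- jar: Amber glass jar, 70 mm across, 90 mm high, on the bench in front of the mallet, at the robot's right; origin under its centre. Leave alone.

How it is judged:
By the outcome, as a careful person would: the job done as asked, in the order asked, and still so for the second after the job is handed in, while the arm keeps its last pose, push and grip.
It also fails if it takes over 51 s, if anything falls off the work surface, if the arm or the gripper's body presses on something with over 40 N, if the wrist force passes 120 N, or if a joint passes its speed limit or range.

## Working session

There is one attempt and no reset: what is moved stays moved. The work goes in short steps, Python scripts to look and compute and a tool call to move; the robot and the scene stay as the last step left them, time stands still between calls to the robot, and variables do not carry over. Pictures are saved under pics/ and viewed, about 8 in all and at most 12, crops included, and the job is handed in when it is done.

Besides the shell and the picture viewer there is one more tool, called as a command line: name --pt "numbers of a row" for each row, then --argument value for the rest. drive_tool: Moves the arm, as the interface text tells. Its arguments: {"type":"object","properties":{"offset":{"type":"array","items":{"type":"array","items":{"type":"number"}}},"spin":{"type":"array","items":{"type":"number"}},"claw":{"type":"array","items":{"type":"number"}}},"required":["offset","spin","claw"]}

```bash
mkdir -p pics
cat > h.py <<'E'
import numpy as np,cv2
from cell import get_obs,camera,calibration,close_job
from scipy.spatial.transform import Rotation as R
def cal(name,obs=None):
    c=calibration(name)
    if name!='wrist': return c,np.array(c['cam_to_world'])
    T=np.eye(4);w,x,y,z=obs['tcp_rot'];T[:3,:3]=R.from_quat([x,y,z,w]).as_matrix();T[:3,3]=obs['position']
    return c,T@np.array(c['T_tool_cam'])
def K(c): return np.array([[c['fx'],0,c['cx']],[0,c['fy'],c['cy']],[0,0,1.]])
def dist(c):
    for k in c:
        if 'dist' in k.lower(): return np.array(c[k],float)
    return None
def onplane(c,T,uv,z):
    p=cv2.undistortPoints(np.array([[uv]],float),K(c),dist(c))[0,0]
    d=T[:3,:3]@np.array([p[0],-p[1],-1]);o=T[:3,3]
    return o+d*(z-o[2])/d[2]
def proj(c,T,P):
    q=np.linalg.inv(T)@np.append(P,1);
    return cv2.projectPoints(np.array([[q[0],-q[1],-q[2]]]),np.zeros(3),np.zeros(3),K(c),dist(c))[0].ravel()
def save(name,img): cv2.imwrite('pics/'+name+'.png',img[:,:,::-1])
E
python3 - <<'E'
from h import *
o=get_obs();print(o)
for n in('scene','top'):
    save(n+'0',camera(n));print(calibration(n))
print(calibration('wrist'))
a=cv2.imread('pics/scene0.png');b=cv2.imread('pics/top0.png')
E
```

```text
{'t': 0.0, 'q': array([-1.2937995 ,  0.6293087 ,  0.03840857,  1.51834644, -0.02696427,
        0.99627056, -0.01999141]), 'dq': array([ 0.00040855, -0.0006588 ,  0.00016434, -0.00037339,  0.00206249,
       -0.00216444, -0.00068292]), 'joint_torque': array([-1.92604894e-04, -5.49720311e+01,  1.14349511e+00, -1.86641175e+01,
       -5.22058527e-02,  2.35699763e-02,  1.74598113e-04]), 'position': array([0.21822623, 0.61158552, 0.20458465]), 'tcp_rot': array([ 0.69665034,  0.1199506 ,  0.69684718, -0.1212195 ]), 'wrist_force': array([ 0.48913751, -0.6866108 ,  0.75040959]), 'moment': array([-0.0353828 , -0.00184708,  0.02650403]), 'gripper_width': 1.0031612777507357}
{'fx': 365.9425573751251, 'fy': 365.9425573751251, 'cx': 320.7094562119168, 'cy': 206.35048568600465, 'cam_to_world': array([[-0.62674616, -0.45745978,  0.63080885,  1.2985018 ],
       [ 0.77914567, -0.3793487 ,  0.49902563,  0.59725861],
       [ 0.01101236,  0.80425438,  0.59418315,  0.78009782],
       [ 0.        ,  0.        ,  0.        ,  1.        ]])}
{'fx': 505.0991036964028, 'fy': 505.0991036964028, 'cx': 323.0586243744894, 'cy': 206.5516967436661, 'cam_to_world': array([[ 0.0126225 ,  0.98111788, -0.19299839,  0.24444303],
       [-0.99980234,  0.01534878,  0.0126372 ,  0.0163627 ],
       [ 0.01536088,  0.19280073,  0.98111769,  1.76559452],
       [ 0.        ,  0.        ,  0.        ,  1.        ]])}
{'fx': 304.1361055397427, 'fy': 304.1361055397427, 'cx': 317.4276506731937, 'cy': 199.63530526389397, 'T_tool_cam': array([[ 2.34497860e-04,  2.83106424e-01, -9.59088472e-01,
        -1.79473941e-01],
       [ 9.99999931e-01,  2.09884252e-04,  3.06454965e-04,
         5.38108056e-05],
       [ 2.88056935e-04, -9.59088478e-01, -2.83106355e-01,
        -8.20583587e-02],
       [ 0.00000000e+00,  0.00000000e+00,  0.00000000e+00,
         1.00000000e+00]])}
```

View pics/top0.png

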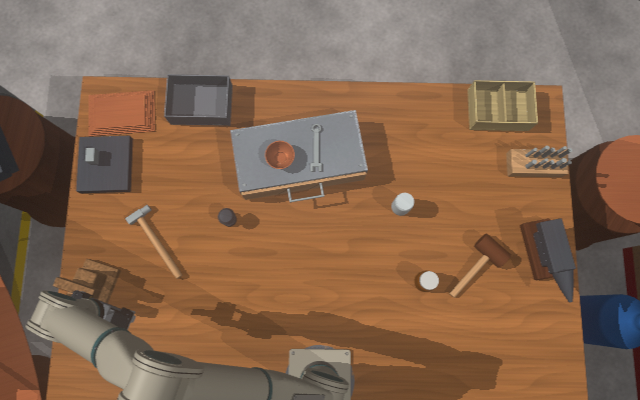

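View pics/scene0.png

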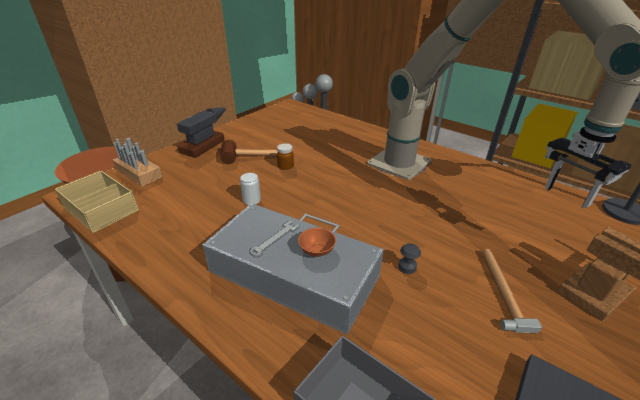

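Top view: the cabinet's top corners are near (232,131), (356,111), (367,173) and (242,191), and the handle runs from about (289,199) to (322,196). The dolly (227,217) and tin (403,204) stand clear of the tray's path.

Run:
```python
from h import *
c,T=cal('top');img=cv2.imread('pics/top0.png')
# grey-blue top mask, filled
hsv=cv2.cvtColor(img,cv2.COLOR_BGR2HSV)
m=((hsv[...,0]>85)&(hsv[...,0]<130)&(hsv[...,1]>15)&(hsv[...,2]>90)).astype(np.uint8)
roi=np.zeros_like(m);roi[100:200,220:380]=1;m=cv2.morphologyEx(m*roi,cv2.MORPH_OPEN,np.ones((3,3)))
cs=max(cv2.findContours(m,0,1)[0],key=cv2.contourArea)
h=cv2.convexHull(cs)[:,0]
W=np.array([onplane(c,T,p,.104)[:2] for p in h],np.float32)
r=cv2.minAreaRect(W);print(r);b=cv2.boxPoints(r);print(b)
print([proj(c,T,np.append(p,.104)).round(1) for p in b])
hl=onplane(c,T,(289,199),.08);hr=onplane(c,T,(322,196),.08);print('handle',hl,hr,(hl+hr)/2,np.hypot(*(hl-hr)[:2]),np.arctan2(*(hl-hr)[:2][::-1]))
d=b
# long edge direction => cabinet y
e=max(((b[1]-b[0]),(b[2]-b[1])),key=lambda v:np.hypot(*v));e=e/np.hypot(*e);e=e*np.sign(e[1])
yaw=np.arctan2(-e[0],e[1]);print('yaw',yaw)
X=np.array([np.cos(yaw),np.sin(yaw)]);Y=np.array([-X[1],X[0]]);o=np.array(r[0])
print('handle pred',o-.167*X,'grip out',o-.175*X+.02*Y)
o=get_obs();q=o['tcp_rot'];M=R.from_quat([q[1],q[2],q[3],q[0]]).as_matrix();print(M)
cv2.imwrite('pics/c.png',cv2.resize(img[90:240,210:420],None,fx=3.8,fy=3.8,interpolation=cv2.INTER_CUBIC))
```

```text
Traceback (most recent call last):
ValueError: max() iterable argument is empty
```

Run:
```python
from h import *
c,T=cal('top');img=cv2.imread('pics/top0.png')
hsv=cv2.cvtColor(img,cv2.COLOR_BGR2HSV);print(hsv[140,250],hsv[160,340],hsv[220,300],hsv[180,367])
m=(hsv[...,1]<70).astype(np.uint8)
roi=np.zeros_like(m);roi[100:200,220:380]=1;m=cv2.morphologyEx(m*roi,cv2.MORPH_OPEN,np.ones((5,5)))
cs=max(cv2.findContours(m,0,1)[0],key=cv2.contourArea)
h=cv2.convexHull(cs)[:,0]
W=np.array([onplane(c,T,p,.104)[:2] for p in h],np.float32)
r=cv2.minAreaRect(W);print(r);b=cv2.boxPoints(r)
print([proj(c,T,np.append(p,.104)).round(1) for p in b])
hl=onplane(c,T,(289,199),.08);hr=onplane(c,T,(322,196),.08);print('handle',hl,hr,(hl+hr)/2,np.hypot(*(hl-hr)[:2]),np.arctan2(*(hl-hr)[:2][::-1]))
e=max(((b[1]-b[0]),(b[2]-b[1])),key=lambda v:np.hypot(*v));e=e/np.hypot(*e);e=e*np.sign(e[1])
yaw=np.arctan2(-e[0],e[1]);print('yaw',yaw)
X=np.array([np.cos(yaw),np.sin(yaw)]);Y=np.array([-X[1],X[0]]);o=np.array(r[0])
print('handle pred',o-.167*X,'grip out',o-.175*X+.02*Y)
q=get_obs()['tcp_rot'];M=R.from_quat([q[1],q[2],q[3],q[0]]).as_matrix();print(M)
cv2.drawContours(img,[h[:,None]],-1,(0,0,255),1)
cv2.imwrite('pics/c.png',cv2.resize(img[90:240,210:420],None,fx=3.8,fy=3.8,interpolation=cv2.INTER_CUBIC))
```

```text
[115  11 144] [114   9 145] [ 13 150 161] [ 13 137 112]
((0.7675527930259705, 0.08197399973869324), (0.22484615445137024, 0.44266650080680847), 10.631823539733887)
[array([238.9, 192.2]), array([367.9, 170.8]), array([355.8, 109.3]), array([229.7, 129.4])]
handle [0.60043002 0.11104752 0.08      ] [ 0.61268787 -0.00126931  0.08      ] [0.60655894 0.0548891  0.08      ] 0.11298373577730285 1.6795023906676085
yaw 0.18556033
handle pred [0.60341968 0.05116296] grip out [0.59186707 0.06934364]
[[-5.63466779e-04  3.36047636e-01  9.41844822e-01]
 [-1.55683267e-03  9.41843535e-01 -3.36048109e-01]
 [-9.99998629e-01 -1.65564673e-03 -7.52760582e-06]]
```

View pics/c.png

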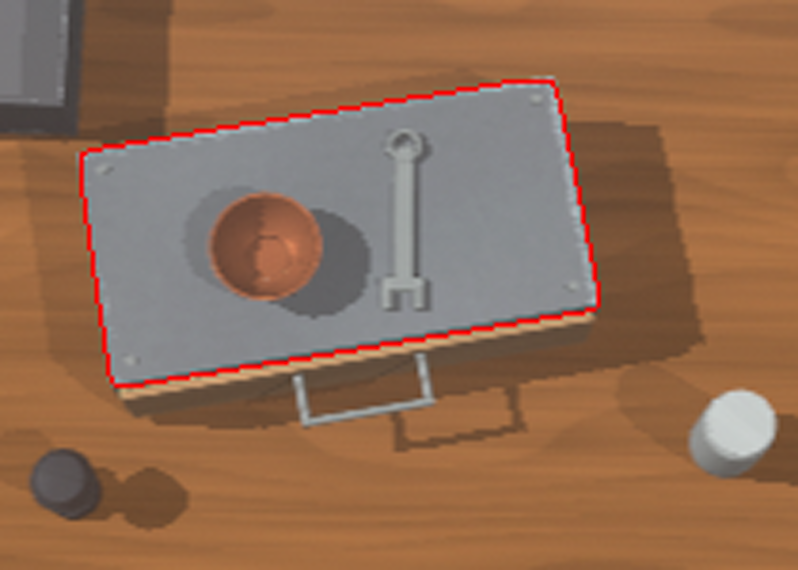

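Cabinet yaw is about 0.18 rad and its origin about (0.767, 0.082). The handle measures about (0.604, 0.050), which agrees with the predicted position. I'll go above it with the jaws along the cabinet's x axis.

drive_tool --pt "385 -561 0" --pt "385 -561 0" --pt "385 -561 0" --pt "385 -561 0" --pt "385 -561 0" --pt "385 -561 0" --pt "385 -561 0" --pt "385 -561 0" --pt "385 -561 0" --pt "385 -561 0" --pt "385 -561 0" --pt "385 -561 0" --spin '[-10,-10,-10,-10,-10,-10,-10,-10,-10,-10,-10,-10]' --claw '[0.55,0.55,0.55,0.55,0.55,0.55,0.55,0.55,0.55,0.55,0.55,0.55]'

```text
t: 1.3
position: [0.5582, 0.1155, 0.2045]
tcp_rot: [0.543, 0.452, 0.544, -0.453]
wrist_force: [0.7, 0.7, 0.6]
gripper_width: 0.552
```

drive_tool --pt "45 -65 0" --pt "45 -65 0" --pt "45 -65 0" --pt "45 -65 0" --pt "45 -65 0" --spin '[0,0,0,0,0]' --claw '[0.55,0.55,0.55,0.55,0.55]'

```text
t: 1.8
position: [0.6023, 0.0524, 0.2041]
tcp_rot: [0.542, 0.452, 0.545, -0.453]
wrist_force: [-0.2, 1.5, -0.6]
gripper_width: 0.55
```

Run:
```python
from h import *
o=get_obs();print(o['position'],o['tcp_rot'])
im=camera('wrist').copy();c,T=cal('wrist',o)
for p in ((.6034,.0512),):
    print(proj(c,T,np.array([*p,.08])))
a=np.array([.6034,.0512,.08])
y=np.array([-np.sin(.18),np.cos(.18),0])
for s in(-.06,.06): print(proj(c,T,a+s*y)); cv2.circle(im,tuple(proj(c,T,a+s*y).astype(int)),3,(255,0,0),1)
save('w1',im)
```

```text
[0.60229292 0.05243024 0.20411347] [ 0.54242069  0.4516257   0.54483181 -0.45273869]
[318.09851427 194.44628251]
[317.90717444 247.47029801]
[318.31155573 135.40832102]
```

View pics/w1.png

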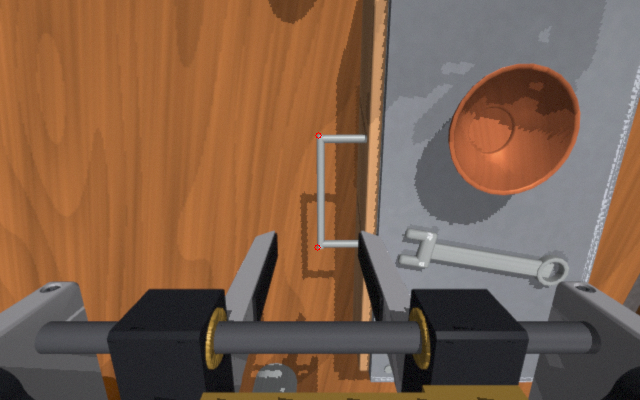

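The wrist view shows the handle bar at column 320, rows 139–244, about 2.5 mm beyond the prediction and parallel to the jaws. Descending with a small +x correction, then gripping.

drive_tool --pt "3 0 -45" --pt "3 0 -90" --pt "3 0 -120" --pt "3 0 -142" --pt "3 0 -142" --pt "3 0 -142" --pt "3 0 -142" --pt "3 0 -142" --pt "3 0 -142" --pt "3 0 -142" --pt "3 0 -142" --pt "3 0 -142" --spin '[0,0,0,0,0,0,0,0,0,0,0,0]' --claw '[0.55,0.55,0.55,0.55,0.55,0,0,0,0,0,0,0]'

```text
t: 3.05
position: [0.6049, 0.0526, 0.0626]
tcp_rot: [0.542, 0.451, 0.545, -0.453]
wrist_force: [-1.3, -0.0, 4.2]
gripper_width: 0.073
```

drive_tool --pt "-10 -2 0" --pt "-25 -5 0" --pt "-43 -8 0" --pt "-61 -11 0" --pt "-79 -15 0" --pt "-97 -18 0" --pt "-115 -21 0" --pt "-130 -24 0" --pt "-140 -26 0" --pt "-147 -27 0" --pt "-151 -28 0" --pt "-151 -28 0" --spin '[0,0,0,0,0,0,0,0,0,0,0,0]' --claw '[0,0,0,0,0,0,0,0,0,0,0,0]'

```text
t: 4.25
position: [0.4575, 0.0245, 0.0627]
tcp_rot: [0.544, 0.453, 0.543, -0.451]
wrist_force: [8.3, -0.6, -11.2]
gripper_width: 0.073
```

drive_tool --pt "-5 -1 0" --pt "-8 -1.5 0" --pt "-8 -1.5 0" --pt "-8 -1.5 0" --spin '[0,0,0,0]' --claw '[0,0,0,0]'

```text
t: 4.65
position: [0.4577, 0.0244, 0.0627]
tcp_rot: [0.549, 0.456, 0.54, -0.448]
wrist_force: [14.1, 3.6, -22.0]
gripper_width: 0.073
```

drive_tool --pt "1 0 0" --pt "1 0 0" --pt "1 0 0" --pt "1 0 0" --pt "1 0 40" --pt "1 0 85" --pt "1 0 120" --pt "1 0 140" --spin '[0,0,0,0,0,0,0,0]' --claw '[0.5,0.5,0.5,0.5,0.5,0.5,0.5,0.5]'

```text
t: 5.45
position: [0.4591, 0.0242, 0.2054]
tcp_rot: [0.549, 0.457, 0.539, -0.447]
wrist_force: [0.9, 0.1, 0.1]
gripper_width: 0.499
```

drive_tool --pt "30 8 0" --pt "60 18 0" --pt "90 28 0" --pt "120 38 0" --pt "133 46 0" --pt "133 46 0" --pt "133 46 0" --pt "133 46 0" --pt "133 46 0" --pt "133 46 0" --pt "133 46 0" --pt "133 46 0" --spin '[1.2,2.5,3.8,5.1,6.4,7.7,9,10.3,11.6,13,14.3,15]' --claw '[0.5,0.5,0.5,0.5,0.5,0.5,0.5,0.5,0.5,0.5,0.5,0.5]'

```text
t: 6.65
position: [0.5911, 0.0696, 0.2052]
tcp_rot: [0.704, -0.06, 0.704, 0.074]
wrist_force: [0.8, 0.1, -1.1]
gripper_width: 0.505
```

Run:
```python
from h import *
save('t2',camera('top'))
o=get_obs();print(o['position'],o['tcp_rot'],o['q'])
im=camera('wrist').copy();save('w2raw',im);c,T=cal('wrist',o)
p=np.array([.594,.070,.088]);X=np.array([.983,.184,0]);Y=np.array([-.184,.983,0])
for d in((0,0),(.012,.007),(.012,-.007),(-.012,.007),(-.012,-.007)):
    u=proj(c,T,p+d[0]*X+d[1]*Y);print(u);cv2.circle(im,tuple(np.round(u).astype(int)),2,(255,0,0),1)
save('w2',im)
```

```text
[0.59119722 0.06952065 0.20514964] [ 0.70357657 -0.06007167  0.70419048  0.07407539] [-0.08787012  0.5497816  -0.099877    1.67424178  0.04063099  0.91951065
  1.56308678]
[315.47416487 197.11595591]
[322.26330889 208.35293912]
[308.61183744 208.37519152]
[322.48335297 185.61576139]
[308.52708064 185.61755954]
```

View pics/w2.png

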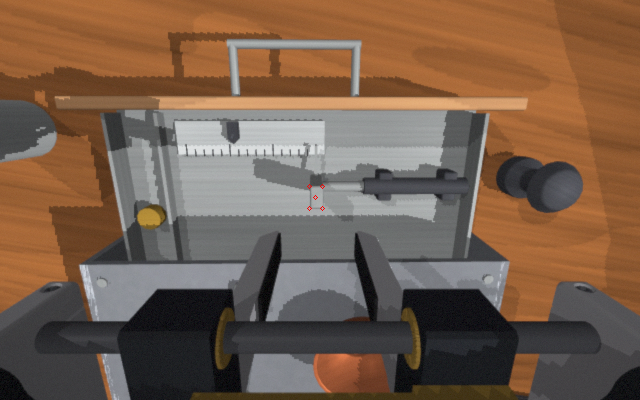

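The tray is out with the rod, rule and clip visible: clip tip near (233,143), pointer near (307,148), grip near (316,196). Zooming in on the rule area.

Run:
```python
import cv2
a=cv2.imread('pics/w2raw.png')[110:222,190:350];cv2.imwrite('pics/w2z.png',cv2.resize(a,None,fx=5,fy=5,interpolation=cv2.INTER_CUBIC))
```

```text
(no output)
```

View pics/w2z.png

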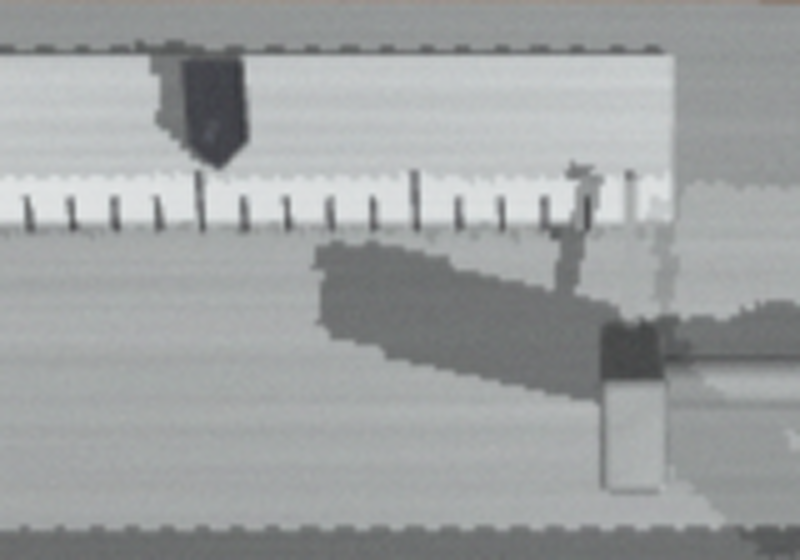

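Run:
```python
from h import *
o=get_obs();c,T=cal('wrist',o)
t=onplane(c,T,(233.6,143.4),.034);p=onplane(c,T,(316.2,146),.036);g=onplane(c,T,(316.8,197.2),.088)
# yaw from tray-front/rule top edge and ticks
a=onplane(c,T,(190,121),.023);b=onplane(c,T,(322.,121),.023);print('rule yaw',np.arctan2(a[0]-b[0],b[1]-a[1]))
for yaw in(.18,.187):
    X=np.array([np.cos(yaw),np.sin(yaw),0]);Y=np.array([-X[1],X[0],0])
    print(yaw,'tip',t,'ptr',p,'g',g,'ptr-g X,Y',(p-g)@X,(p-g)@Y,'tip-g',(t-g)@X,(t-g)@Y,'tip-p Y',(t-p)@Y)
q=o['tcp_rot'];M=R.from_quat([q[1],q[2],q[3],q[0]]).as_matrix();print(M)
```

```text
rule yaw 0.18337701769030257
0.18 tip [ 0.56340135 -0.02920872  0.034     ] ptr [0.54912086 0.0633608  0.036     ] g [0.5939593  0.07143822 0.088     ] ptr-g X,Y -0.04556011709877289 8.04921510480297e-05 tip-g -0.0480830246356484 -0.09355008522273808 tip-p Y -0.0936305773737861
0.187 tip [ 0.56340135 -0.02920872  0.034     ] ptr [0.54912086 0.0633608  0.036     ] g [0.5939593  0.07143822 0.088     ] ptr-g X,Y -0.045558437440006 0.000399408394176147 tip-g -0.04873669185498085 -0.09321121483129897 tip-p Y -0.09361062322547513
[[-0.00249371 -0.1832771   0.98305813]
 [ 0.01981396  0.98285914  0.18329026]
 [-0.99980057  0.01993535  0.00118048]]
```

Every check agrees: the pointer is 45.6 mm and the tip 48 mm from the rod axis, and yaw is 0.183. The index is about 93.6 mm. Descending on the grip, and closing.

drive_tool --pt "3 2 -40" --pt "3 2 -80" --pt "3 2 -115" --pt "3 2 -135" --pt "3 2 -147" --pt "3 2 -147" --pt "3 2 -147" --pt "3 2 -147" --pt "3 2 -147" --pt "3 2 -147" --pt "3 2 -147" --pt "3 2 -147" --spin '[0,0,0,0,0,0,0,0,0,0,0,0]' --claw '[0.5,0.5,0.5,0.5,0.5,0.5,0,0,0,0,0,0]'

```text
t: 7.95
position: [0.5947, 0.0717, 0.0588]
tcp_rot: [0.704, -0.058, 0.704, 0.072]
wrist_force: [-0.3, 0.1, 5.2]
gripper_width: 0.149
```

Gripped at 14 mm. Drawing most of the way, then measuring.

drive_tool --pt "2 -10 0" --pt "4 -22 0" --pt "6 -34 0" --pt "8.5 -46 0" --pt "10.5 -58 0" --pt "13 -70 0" --pt "15 -80 0" --pt "16 -86 0" --pt "16.5 -89 0" --pt "16.5 -89 0" --pt "16.5 -89 0" --spin '[0,0,0,0,0,0,0,0,0,0,0]' --claw '[0,0,0,0,0,0,0,0,0,0,0]'

```text
t: 9.05
position: [0.611, -0.0134, 0.0589]
tcp_rot: [0.704, -0.057, 0.704, 0.075]
wrist_force: [-1.7, 8.8, 3.1]
gripper_width: 0.153
```

Run:
```python
from h import *
o=get_obs();print(o['position'],o['wrist_force'],o['gripper_width'])
im=camera('wrist');save('w3',im);save('t3',camera('top'));save('s3',camera('scene'))
c,T=cal('wrist',o)
u=proj(c,T,np.array([.5634,-.0292,.034]));print(u)
u=u.astype(int);y0=max(0,u[1]-60);x0=max(0,u[0]-80);print(x0,y0)
cv2.imwrite('pics/w3z.png',cv2.resize(im[y0:y0+120,x0:x0+160,::-1],None,fx=5,fy=5,interpolation=cv2.INTER_CUBIC))
```

```text
[ 0.61095827 -0.01343686  0.05890525] [-1.71485334  8.81383374  3.08902933] 0.15295112830640653
[307.20012123 160.04432002]
227 100
```

View pics/w3z.png

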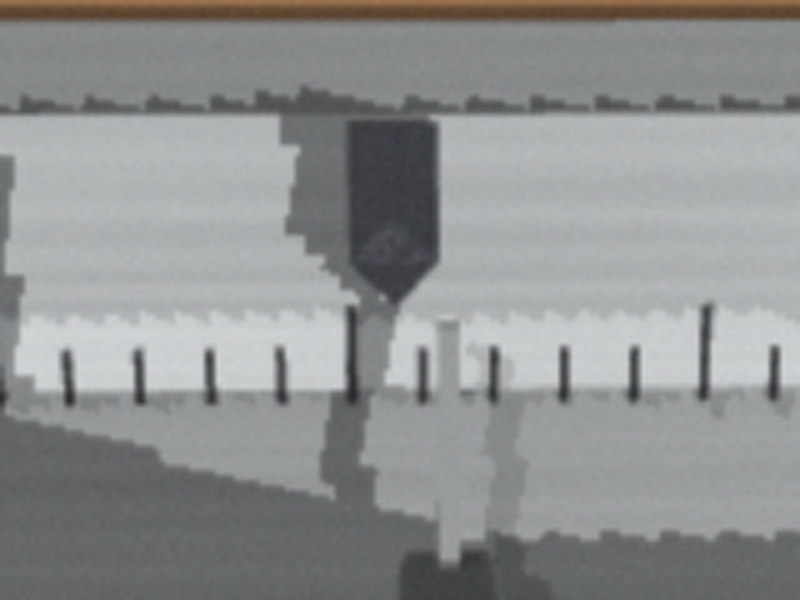

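Run:
```python
from h import *
o=get_obs();print(o['position']);c,T=cal('wrist',o)
t=onplane(c,T,(305.6,160.6),.034);p=onplane(c,T,(316.6,164),.036)
Y=np.array([-.1823,.9832,0]);X=np.array([.9832,.1823,0]);print(t,p,(t-p)@Y,(t-p)@X)
```

```text
[ 0.6109039  -0.01331673  0.05888515]
[ 0.56391014 -0.03008299  0.034     ] [ 0.56449818 -0.02247006  0.036     ] -0.007377833430535616 -0.0019659984690673102
```

drive_tool --pt "1 -6 0" --pt "2 -9 0" --pt "2 -11.2 0" --pt "2 -11.2 0" --pt "2 -11.2 0" --pt "2 -11.2 0" --pt "2 -11.2 0" --pt "2 -11.2 0" --spin '[0,0,0,0,0,0,0,0]' --claw '[0,0,0,0,0,0,0,0]'

```text
t: 10.0
position: [0.6123, -0.0203, 0.0589]
tcp_rot: [0.704, -0.057, 0.704, 0.077]
wrist_force: [-2.4, 7.8, 2.6]
gripper_width: 0.155
```

Run:
```python
from h import *
o=get_obs();print(o['position'],o['wrist_force'],o['gripper_width'])
im=camera('wrist');save('w4',im);c,T=cal('wrist',o)
u=proj(c,T,np.array([.5637,-.0297,.034])).astype(int);y0=u[1]-60;x0=u[0]-80;print(x0,y0)
cv2.imwrite('pics/w4z.png',cv2.resize(im[y0:y0+120,x0:x0+160,::-1],None,fx=5,fy=5,interpolation=cv2.INTER_CUBIC))
```

```text
[ 0.61226301 -0.02032225  0.0588611 ] [-2.3593696   7.7648371   2.63562704] 0.15502481490817557
236 100
```

View pics/w4z.png

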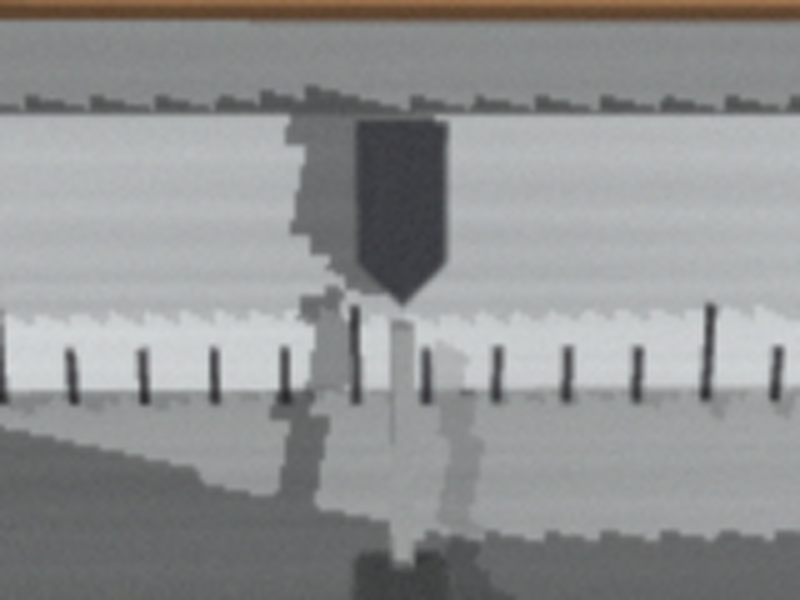

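The pointer (crop column ~402) is level with the clip tip (~402.5), within about 0.2 mm. A final check on steadiness, tray position and bystanders before handing in.

Run:
```python
from h import *
o=get_obs();im=camera('wrist');c,T=cal('wrist',o)
t=onplane(c,T,(236+80.5,160.6),.034);print('tip',t,'pos',o['position'],np.abs(o['dq']).max())
print('wrist change',np.abs(im[100:220,236:396].astype(int)-cv2.imread('pics/w4.png')[100:220,236:396,::-1]).mean())
a=cv2.imread('pics/top0.png').astype(int);b=camera('top')[:,:,::-1].astype(int)
for n,(x,y) in dict(dolly=(227,217),tin=(403,204),jar=(429,281),mallet=(490,250),hammer=(140,214),bowl=(280,155),wrench=(317,145)).items():
    print(n,np.abs(a-b)[y-8:y+8,x-8:x+8].mean().round(1))
save('t5',b[:,:,::-1].astype(np.uint8))
z=b[60:310,120:520].astype(np.uint8);cv2.imwrite('pics/t5z.png',cv2.resize(z,None,fx=2,fy=2))
```

```text
tip [ 0.56392225 -0.02986162  0.034     ] pos [ 0.61226149 -0.02031785  0.05886953] 0.0019806296817657144
wrist change 1.5909722222222222
dolly 4.7
tin 56.0
jar 1.2
mallet 13.5
hammer 0.9
bowl 10.0
wrench 1.0
```

View pics/t5z.png

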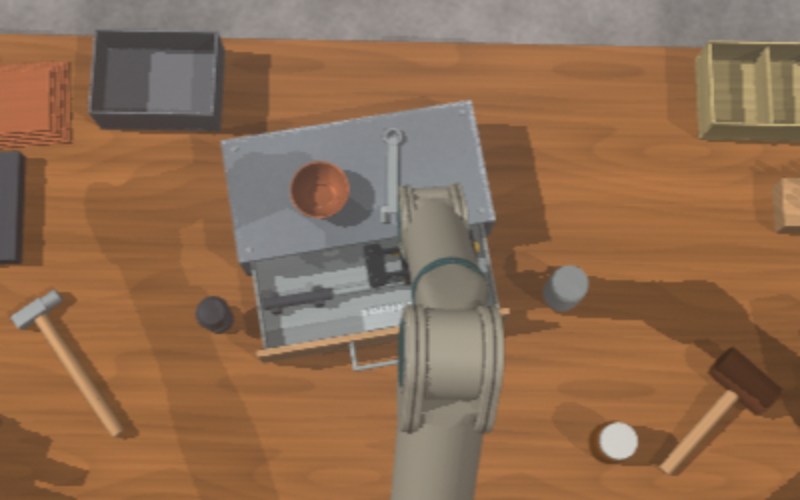

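The top view shows the tray out and everything else where it was. The tin at (403,204) hasn't moved: its difference is only the arm's shadow.

```bash
python3 -c "
from h import *
print(close_job())"
```

```text
the job is handed in; nothing more can be done
None
```

I pulled the tray 150 mm out to its stop; a further 8 mm pull moved it no more. I then gripped the upright pull grip and drew the rod out about 93.5 mm, to the clip's tip. I handed the job in at about 10 s on the robot clock, with the arm still holding the grip.

- **Alignment:** the last wrist picture showed the pointer level with the clip tip to about 0.2 mm, well inside the 2 mm calibration accuracy. The rod travel also matched my measurement from before the pull, about 93.6 mm.
- **Steadiness:** joint speeds were about 0.002 rad/s or less, and the wrist view barely changed between two pictures. The force at the wrist was about 8 N, close to the 8.7 N expected from the spring.
- **Tray:** the clip tip sat within about 1 mm of where it was before the rod was pulled, so the tray stayed out.
- **Other things:** the top view shows everything where it was. The automatic before-and-after comparison flagged the tin strongly, and the mallet and bowl slightly. The tin is at the same pixel, just in the arm's shadow. The mallet and bowl I checked only by eye, and they look unmoved.

No check failed. The gripper stayed tilted by about 1° after the tray pull; I left it, since the grip was firm.

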